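# Unpin the tacked lever and lay it in the finish-welding rest

## Task

The tacked lever is still pinned in the blue jig. Draw the red-knobbed locating pin up out of its bore and park it in the open notch at the end of the jig's pin plate, hanging upright by its collar, while the lever stays in the jig. Then lift the lever across to the yellow rest and set it down gently, not dropped: tube fully down in both V's, lug flat and centred on the copper pad; leave the other things on the bench alone.

Things in the scene. Friction and masses are not known exactly. Their poses are not given: they have to be found in the camera images.
- jig: Blue tacking jig, bolted down, base plate 250 x 160 mm. Origin on the bench under the tube's mid-length; x along the tube to the lug end, y from tube to lug, z up. Two steel V's (90 degrees, 28 mm long, mouth 34 mm) at x = -55 and 55 mm hold the tube's axis at y = -30, z = 75 mm. Block 40 x 40 mm at x = 100, y = 12, top z = 70, carries the lug and has the 12 mm upright pin bore.
- notch (a point): Parking place: point on top of the jig's steel pin plate (40 wide, 10 thick, top z = 70 mm), which runs from the bore block to jig y = 80 mm; axes as the jig. The notch is a slot 15 mm wide in x, through the plate, open at its +y end: from 9 mm inward (-y) of this point to the open end 20 mm outward. Parked, the collar lies on the plate, shank in the slot, pin origin at this point.
- pin: Locating pin, 0.09 kg. Origin on its axis at the collar's underside, z up. Shank 10 mm thick, 45 mm long below the origin; collar 26 mm across, 8 mm thick; above it a red round knob 18 mm across, 36 mm high, top 44 mm above the origin. It starts with its shank down through the lug in the bore, collar on the lug (origin z = 80 mm); loose, not locked: lifts straight out, clear once raised 45 mm.
- lever: Tacked steel lever, about 0.45 kg. Origin on the tube's axis at mid-length, x to the lug end, y to the lug, z up. Tube 25 mm across, x = -115 to 115 mm. Flat lug 10 mm thick at mid-height, x = 80 to 120, y = 11 to 62. Upright pivot sleeve 30 mm across, 34 mm high at x = -128. Balances near the tube's middle (12 mm to the lug's side): grip it there, across the tube. Starts level in the jig's V's.
- lug_hole (a point): Centre of the lug's 12 mm pin hole at the lug's upper face: 100 mm in x, 42 mm in y, 5 mm in z from the lever's origin.
- rest: Yellow finish-welding rest, bolted down, base plate 250 x 160 mm. Origin on the bench under the tube's place at mid-length; x along the tube to the lug end, y from tube to lug pad, z up. Two steel V's as on the jig at x = -55 and 55 mm, for a tube axis at y = -30, z = 90 mm; copper pad 44 x 44 mm, top z = 85 mm, at x = 100, y = 12, on which the lug lies.
- cradle (a point): Where the lever's origin must come in the rest: on the axis of the seated tube, midway between the V's, 90 mm above the bench; axes as the rest. The seated lever's x and y point along these axes.
- wire_brush: Bystander: wooden wire brush 270 x 26 x 28 mm, lying along its x; origin under its middle.
- tube_stub: Bystander: upright steel tube offcut, 38 mm in diameter, 45 mm high; origin under its centre.
- spare_lug: Bystander: loose dark steel lug plate 40 x 51 x 10 mm lying flat; origin under its centre.
- chipping_hammer: Bystander: chipping hammer with coil-spring handle, 270 mm long along its x, 25 mm high, head 140 mm wide at +x; origin under its middle.
- g_clamp: Bystander: grey G-clamp lying flat, about 90 x 205 x 26 mm; origin under its frame.
- magnet_square: Bystander: three-cornered red and dark welding magnet, 18 mm thick, about 110 mm a side; origin under its centre.
- spray_can: Bystander: upright white aerosol can with an orange cap, 60 mm in diameter, 175 mm high; origin under its centre.
- tungsten_case: Bystander: flat grey case of tungsten electrodes 155 x 34 x 14 mm; origin under its centre.

How it is judged:
By the outcome, as a careful person would: the job done as asked, in the order asked, and still so for the second after the job is handed in, with the robot touching nothing.
It also fails if it takes over 64 s, if anything falls off the work surface, if the arm or the gripper's body presses on something with over 40 N, if the wrist force passes 120 N, or if a joint passes its speed limit or range.

## Robot

A 6-joint arm with a two-finger parallel gripper is mounted at the origin on the work surface. World frame = base frame: x ahead of the robot, y to its left, z up, the work surface at z = 0. Lengths are in m, angles in rad, forces in N, time in s.
With the tool pointing down it reaches from about 0.35 to 0.85 m from the base axis. Payload 8.1 kg.
Tool frame: the origin (TCP) lies at the centre of the arm's flange, where the gripper is bolted on; the fingertips stand 186 mm ahead of it and the grasp point (between the pads) lies 167 mm ahead of it (r.tip_extent is the distance from the TCP to the fingertips, in m); y points along the fingers, x is the direction in which the jaws open and shut, and the axes are right-handed (so a half turn about y gives the same grasp; the last joint's range is limited). The gripper opens to 93 mm and grips with 3 to 60 N. Pads are 15 mm wide; open, the fingers measure 128 mm over their backs; the gripper's body (75 mm by 188 mm) begins 65 mm behind the grasp point.
Start: joints at [-0.085, 0.13, 1.488, -0, 1.523, -0.085], TCP at [0.6, 0, 0.405] pointing down, gripper open.
Joint ranges: [-2.96, 2.96], [-0.89, 2.26], [0.02, 2.5], [-1.34, 4.48], [0, 2.73], [-2.66, 2.66]. Speed limits (rad/s): [2.39, 2.39, 2.79, 3.14, 3.14, 3.14].

## Interface

Orientations are given as a 3x3 rotation matrix whose columns are the frame's x, y, z axes.
In Python, from rig import r, cams, ticket gives the robot as it stands.
- The arm moves only by the shell command python3 -m jog 'ROWS' [FORCE]. ROWS is JSON, one flat list of numbers, 5 for each row, row after row: the shift along the world's x, y, z normalised to -1 to 1, where 1 is 0.025 m, then the turn about the world's z normalised to -1 to 1, where 1 is 0.15 rad, then the closure, from 0 (fully open) to 1 (shut). In form: [tx, ty, tz, roll, hand, tx, ty, tz, roll, hand, ...]. A call has 1 to 12 rows; each row shifts and turns the commanded pose from where the row before left it; what a row does not reach is not made up. A row lasts 1/10 s, in which the tool goes at most 50 mm and 8.59 degrees, less where a joint would pass 70% of its speed; a pose out of reach is approached as far as the arm can. A call with a number of a shift or a turn outside -1 to 1 is refused whole. A call with a gripper value outside its range is refused whole. The fingers move at their own pace and stop on an object; FORCE is the grip in N (left out, the last holds). Time passes only in rows, so rows that do not move let the fingers close. It gives the time, the measured TCP pose, the force and the opening at its end, in the units of the state.
- r.observe(): the state, without advancing time (a new reading comes with each control period).
- cams.read_camera(name): name is "scene" or "side" or "wrist"; returns a dict with "pixels" (420x560x3 uint8, red, green, blue), "range_z" (420x560 float32, m along the optical axis (not along the pixel's ray), 0 where there is no reading), "fov_y" (degrees; the focal length in pixels is half the picture's height over the tangent of half this angle, whatever the lens; pixels are square), "cx", "cy" (the principal point, pixels), "k1" (the pictures are not rectified: a ray, as slopes to the right and down, at radius r is drawn at 1 + k1 r^2 times it, then the intrinsics apply), "pose" (4x4, takes a point from camera to world coordinates). Camera axes: x right, y down, z forward; pixel columns grow to the right and rows downward; lengths in m; the calibration is good to about 2 mm. A picture is of the moment at which its call begins.
- ticket.sign_off(): hands the job in, once; it reports no verdict.
The state is a dict: "time_s": time; "joint_pos": joint angles; "joint_velocities": joint speeds; "effort": joint torques, N m; "eef_pos": TCP position; "tool_rot": TCP orientation; "force": force on the tool from outside, world axes, zero at the start; "moment": the same for the moment, N m; "finger_gap": finger opening in m.
Only numpy, scipy, OpenCV 4.12 (cv2) and the standard library are available. Lean on these libraries where they do the work, as an engineer would, in place of code of your own. Each camera call takes 0.05 s, during which the arm holds its last target.

## Working session

There is one attempt and no reset: what is moved stays moved. The work goes in short steps, Python scripts to look and compute and a shell command to move; the robot and the scene stay as the last step left them, time stands still between calls to the robot, and variables do not carry over. Pictures are saved under pics/ and viewed, and the job is handed in when it is done.

```bash
ls; mkdir -p pics
cat > h.py <<'E'
import numpy as np, cv2
from rig import r,cams,ticket
def K(d):
    f=210/np.tan(np.radians(d['fov_y'])/2)
    return np.array([[f,0,d['cx']],[0,f,d['cy']],[0,0,1.]])
def cloud(d):
    h,w=d['range_z'].shape
    u,v=np.meshgrid(np.arange(w),np.arange(h))
    xd=(u-d['cx'])/K(d)[0,0]; yd=(v-d['cy'])/K(d)[0,0]
    x,y=xd.copy(),yd.copy()
    for _ in range(20):
        s=1+d['k1']*(x*x+y*y); x=xd/s;y=yd/s
    z=d['range_z']; P=np.stack([x*z,y*z,z],-1)
    W=P@d['pose'][:3,:3].T+d['pose'][:3,3]
    W[z<=0]=np.nan
    return W
def proj(d,p):
    c=np.linalg.inv(d['pose'])@np.append(p,1); x,y=c[:2]/c[2]; s=1+d['k1']*(x*x+y*y)
    f=K(d)[0,0]; return np.array([d['cx']+f*x*s,d['cy']+f*y*s])
def snap(n,name):
    d=cams.read_camera(n); np.save('pics/'+name+'.npy',d,allow_pickle=True)
    cv2.imwrite('pics/'+name+'.png',d['pixels'][:,:,::-1]); return d
def load(name): return np.load('pics/'+name+'.npy',allow_pickle=True).item()
E
python3 - <<'E'
from h import *
for n in ['scene','side','wrist']:
    d=snap(n,n+'0'); print(n,d['fov_y'],d['k1'],d['pose'].round(3).tolist())
print(r.observe())
E
```

```text
pics
scene 57.38652414417905 0.03767689948846494 [[-0.762, 0.408, -0.503, 1.064], [0.648, 0.458, -0.609, 0.618], [-0.019, -0.79, -0.613, 0.728], [0.0, 0.0, 0.0, 1.0]]
side 57.06794696572895 -0.10059034933272355 [[-0.867, -0.307, 0.393, 0.037], [-0.498, 0.548, -0.672, 0.881], [-0.009, -0.778, -0.628, 0.901], [0.0, 0.0, 0.0, 1.0]]
wrist 65.44284031010734 -0.011095026934499447 [[1.0, 0.001, -0.001, 0.6], [0.001, -0.969, -0.248, 0.069], [-0.001, 0.248, -0.969, 0.384], [0.0, 0.0, 0.0, 1.0]]
{'time_s': 0.15, 'joint_pos': array([-8.54146370e-02,  1.30991408e-01,  1.48903334e+00,  1.46076205e-05,
        1.52299548e+00, -8.54080545e-02]), 'joint_velocities': array([ 0.00139739, -0.00035529, -0.00503108,  0.00140741, -0.00049343,
        0.00075301]), 'effort': array([ 8.59073725e-05, -5.60473788e+01, -4.92333663e+01,  7.68201635e-02,
        3.05504061e-02, -1.41810942e-04]), 'eef_pos': array([5.99825328e-01, 3.13183683e-05, 4.03923692e-01]), 'tool_rot': array([[ 9.99998990e-01, -1.42113305e-03,  7.38772308e-06],
       [-7.19399297e-06,  1.36325946e-04,  9.99999991e-01],
       [-1.42113405e-03, -9.99998981e-01,  1.36315585e-04]]), 'force': array([-0.72675335, -0.41496812, -0.19310406]), 'moment': array([0.01190102, 0.02134909, 0.00140976]), 'finger_gap': 0.09307833220131305}
```

View images.

View pics/scene0.png

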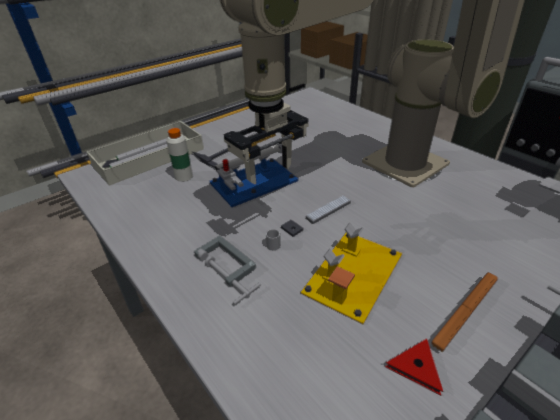

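View pics/side0.png

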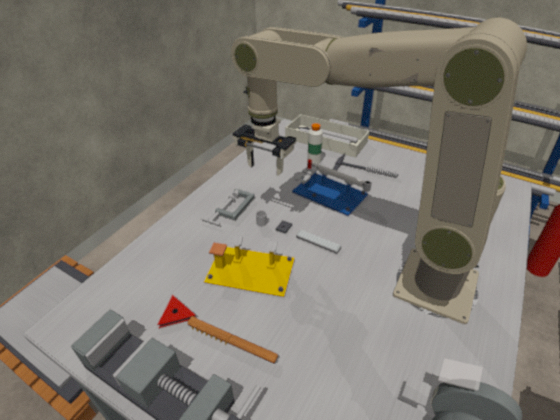

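View pics/wrist0.png

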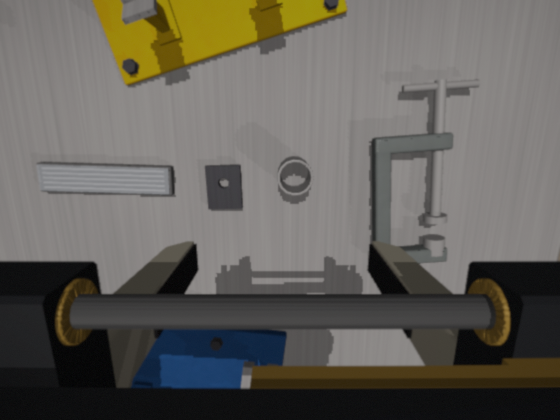

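Run:
```python
from h import *
for n in ['scene0','side0']:
    d=load(n); W=cloud(d); hsv=cv2.cvtColor(d['pixels'],cv2.COLOR_RGB2HSV); H,S,V=[hsv[...,i].astype(int) for i in range(3)]
    for nm,m in dict(blue=(H>100)&(H<125)&(S>120),yel=(H>20)&(H<32)&(S>150),red=((H<5)|(H>175))&(S>170)&(V>60),cop=(H>5)&(H<14)&(S>100)).items():
        ok=m&np.isfinite(W[...,0])&(W[...,2]>-.02)&(W[...,2]<.3)&(abs(W[...,0]-.5)<.5)&(abs(W[...,1])<.5)
        nl,lab,st,ce=cv2.connectedComponentsWithStats(ok.astype(np.uint8))
        for k in range(1,nl):
            if st[k,4]<25: continue
            P=W[lab==k]; print(n,nm,st[k,4],ce[k].round(0),np.percentile(P,[2,50,98],axis=0).round(3).tolist())
    for s in [1]:
        pass
for n in ['scene0','side0']:
    d=load(n)
    c=dict(scene0=(215,310,90,240),side0=(260,390,120,230))[n]
    im=d['pixels'][c[2]:c[3],c[0]:c[1],::-1]; cv2.imwrite(f'pics/{n}c.png',cv2.resize(im,None,fx=6 if n[1]=='c' else 6,fy=6,interpolation=2)[:600,:800])
```

```text
scene0 blue 1753 [255. 183.] [[0.355, -0.327, 0.004], [0.475, -0.234, 0.011], [0.596, -0.172, 0.048]]
scene0 yel 4354 [354. 277.] [[0.408, 0.144, 0.004], [0.532, 0.244, 0.007], [0.65, 0.322, 0.051]]
scene0 red 1044 [416. 362.] [[0.57, 0.435, 0.014], [0.619, 0.463, 0.017], [0.654, 0.498, 0.019]]
scene0 red 52 [403. 375.] [[0.638, 0.432, -0.001], [0.648, 0.462, 0.002], [0.658, 0.491, 0.004]]
scene0 cop 83 [174. 133.] [[0.615, -0.462, 0.158], [0.634, -0.435, 0.17], [0.647, -0.427, 0.176]]
scene0 cop 317 [341. 277.] [[0.592, 0.239, 0.08], [0.616, 0.262, 0.084], [0.636, 0.284, 0.087]]
scene0 cop 1226 [463. 312.] [[0.309, 0.449, 0.021], [0.45, 0.467, 0.025], [0.558, 0.483, 0.029]]
side0 blue 1493 [331. 194.] [[0.349, -0.328, 0.006], [0.459, -0.247, 0.011], [0.584, -0.176, 0.047]]
side0 yel 2970 [251. 271.] [[0.399, 0.14, 0.004], [0.514, 0.234, 0.008], [0.623, 0.319, 0.05]]
side0 red 421 [176. 311.] [[0.566, 0.437, 0.013], [0.609, 0.464, 0.017], [0.646, 0.498, 0.021]]
side0 cop 28 [316. 126.] [[0.608, -0.463, 0.158], [0.623, -0.442, 0.173], [0.643, -0.429, 0.177]]
side0 cop 147 [218. 249.] [[0.589, 0.237, 0.078], [0.608, 0.262, 0.084], [0.629, 0.282, 0.087]]
```

Run:
```python
from h import *
d=load('scene0');cv2.imwrite('pics/sc_c.png',cv2.resize(d['pixels'][100:215,180:330,::-1],None,fx=5,fy=5))
```

```text
(no output)
```

View pics/sc_c.png

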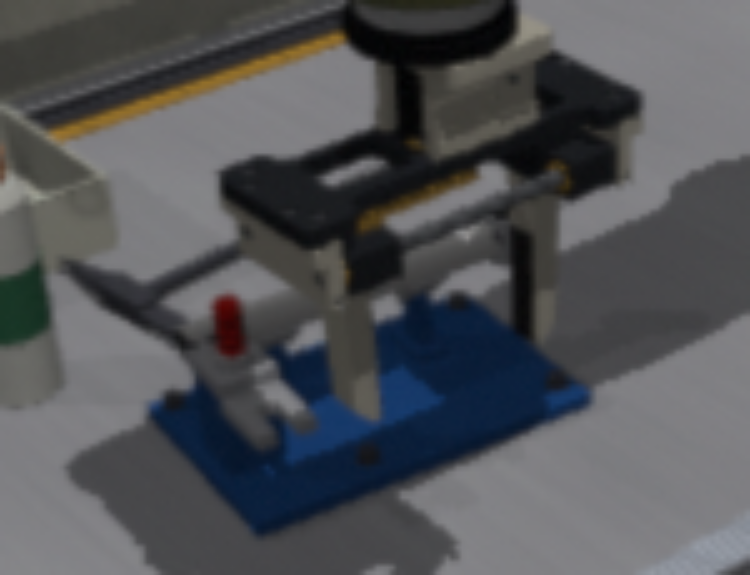

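View pics/side0c.png

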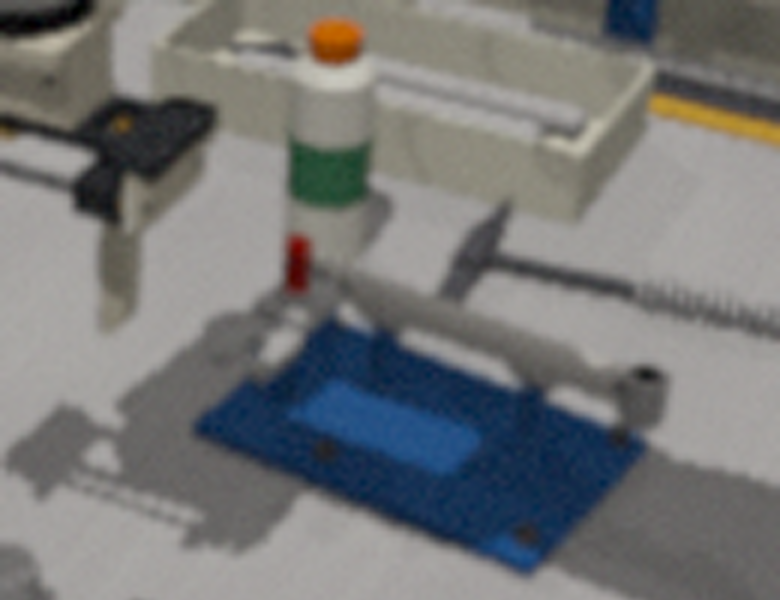

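```bash
python3 -m jog '[-0.8,0.8,0.4,0,0, -0.8,0.8,0.4,0,0, -0.8,0.8,0.4,0,0, -0.8,0.8,0.4,0,0, -0.8,0.8,0.4,0,0, 0,0,0,0,0, 0,0,0,0,0]'
python3 - <<'E'
from h import *
for n in ['scene','side','wrist']: snap(n,n+'1')
E
```

```text
time_s: 0.85
eef_pos: [0.4999, 0.1003, 0.4549]
tool_rot: [[1.0, 0.001, -0.001], [0.001, -0.0, 1.0], [0.001, -1.0, -0.0]]
force: [0.4, -0.2, 0.6]
finger_gap: 0.0933
```

View pics/wrist1.png

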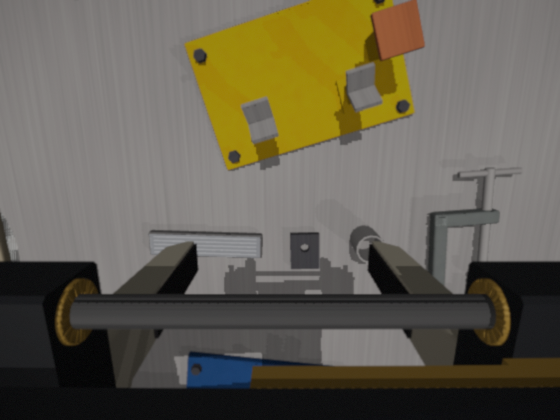

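View pics/scene1.png

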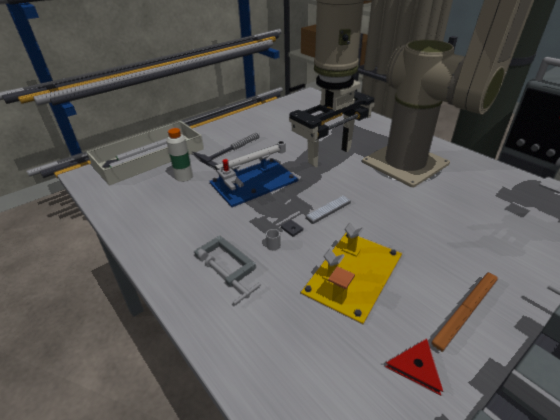

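```bash
cat >> h.py <<'E'
def rect(W,m):
    P=W[m][:,:2].astype(np.float32); return cv2.minAreaRect(P)
def masks(d,W):
    hsv=cv2.cvtColor(d['pixels'],cv2.COLOR_RGB2HSV); H,S,V=[hsv[...,i].astype(int) for i in range(3)]
    ok=np.isfinite(W[...,0])&(W[...,2]<.3)&(abs(W[...,0]-.5)<.4)
    return dict(blue=(H>100)&(H<125)&(S>120)&ok,yel=(H>20)&(H<32)&(S>150)&ok,cop=(H>3)&(H<14)&(S>100)&ok&(W[...,2]>.07)&(W[...,2]<.1),red=((H<5)|(H>175))&(S>150)&(V>50)&ok&(W[...,2]>.06)&(W[...,2]<.2))
E
python3 - <<'E'
from h import *
for n in ['scene1','side1','wrist1']:
    d=load(n);W=cloud(d);M=masks(d,W)
    for k,m in M.items():
        z=W[...,2]
        if k in('blue','yel'): m=m&(z<.022)
        m=cv2.erode(m.astype(np.uint8),np.ones((2,2)))>0 if k!='red' else m
        if m.sum()<20: continue
        nl,lab,st,ce=cv2.connectedComponentsWithStats(m.astype(np.uint8)); kk=1+np.argmax(st[1:,4]); m=lab==kk
        print(n,k,m.sum(),'rect',[np.round(a,4) for a in rect(W,m)],'med',np.median(W[m],0).round(4),'zmax',z[m].max().round(3))
E
```

```text
scene1 blue 1577 rect [array([ 0.4733, -0.2519]), array([0.1514, 0.247 ]), np.float64(83.8667)] med [ 0.4645 -0.2301  0.0111] zmax 0.021
scene1 yel 3670 rect [array([0.5259, 0.2285]), array([0.247 , 0.1554]), np.float64(17.0033)] med [0.5265 0.2476 0.0072] zmax 0.02
scene1 cop 266 rect [array([0.6142, 0.2631]), array([0.0401, 0.0396]), np.float64(15.5806)] med [0.6162 0.2639 0.0843] zmax 0.087
scene1 red 45 rect [array([ 0.5672, -0.2595]), array([0.0124, 0.0136]), np.float64(29.2409)] med [ 0.5693 -0.2579  0.112 ] zmax 0.125
side1 blue 1231 rect [array([ 0.4649, -0.2531]), array([0.1532, 0.2426]), np.float64(83.8352)] med [ 0.45   -0.2417  0.0106] zmax 0.021
side1 yel 2553 rect [array([0.5187, 0.2265]), array([0.2434, 0.1571]), np.float64(17.022)] med [0.5085 0.2351 0.0077] zmax 0.018
side1 cop 109 rect [array([0.6064, 0.2609]), array([0.0369, 0.0408]), np.float64(17.1459)] med [0.6062 0.2635 0.0844] zmax 0.089
side1 red 21 rect [array([ 0.5637, -0.2612]), array([0.0084, 0.0163]), np.float64(33.9786)] med [ 0.5622 -0.2571  0.115 ] zmax 0.123
wrist1 blue 1960 rect [array([ 0.4396, -0.2025]), array([0.0581, 0.1682]), np.float64(84.1448)] med [ 0.4081 -0.1929  0.0116] zmax 0.021
wrist1 yel 21823 rect [array([0.5245, 0.2259]), array([0.2471, 0.1583]), np.float64(16.9388)] med [0.517  0.2302 0.0083] zmax 0.022
wrist1 cop 2097 rect [array([0.6125, 0.2602]), array([0.0435, 0.0435]), np.float64(16.7872)] med [0.6125 0.26   0.0853] zmax 0.088
```

```bash
python3 -m jog '[-0.11,-0.96,0,0,0,-0.11,-0.96,0,0,0,-0.11,-0.96,0,0,0,-0.11,-0.96,0,0,0,-0.11,-0.96,0,0,0,-0.11,-0.96,0,0,0,-0.11,-0.96,0,0,0,-0.11,-0.96,0,0,0,-0.11,-0.96,0,0,0,-0.11,-0.96,0,0,0]' && python3 -m jog '[-0.11,-0.96,0,0,0,-0.11,-0.96,0,0,0,-0.11,-0.96,0,0,0,-0.11,-0.96,0,0,0,-0.11,-0.96,0,0,0,-0.11,-0.96,0,0,0,-0.11,-0.96,0,0,0,-0.11,-0.96,0,0,0,-0.11,-0.96,0,0,0,-0.11,-0.96,0,0,0,0,0,0,0,0,0,0,0,0,0]'
python3 - <<'E'
from h import *
snap('wrist','wrist2')
for n in ['wrist1','wrist2']:
    W=cloud(load(n)); z=W[...,2]
    lo,hi=((.07,.13))
    o=np.clip((z-0.0)/.13*255,0,255); o[~np.isfinite(o)]=0
    cv2.imwrite('pics/'+n+'h.png',cv2.applyColorMap(o.astype(np.uint8),cv2.COLORMAP_JET))
E
```

```text
time_s: 2.0
eef_pos: [0.4724, -0.1419, 0.4539]
tool_rot: [[1.0, -0.001, 0.001], [-0.001, 0.0, 1.0], [-0.001, -1.0, 0.0]]
force: [-0.3, 0.1, -0.5]
finger_gap: 0.093
time_s: 3.2
eef_pos: [0.4446, -0.3809, 0.4536]
tool_rot: [[1.0, -0.001, 0.002], [-0.002, 0.002, 1.0], [-0.001, -1.0, 0.002]]
force: [0.1, 0.1, 0.6]
finger_gap: 0.0931
```

View pics/wrist2.png

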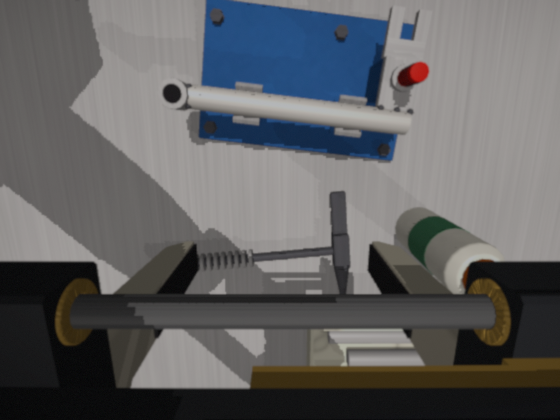

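View pics/wrist1h.png

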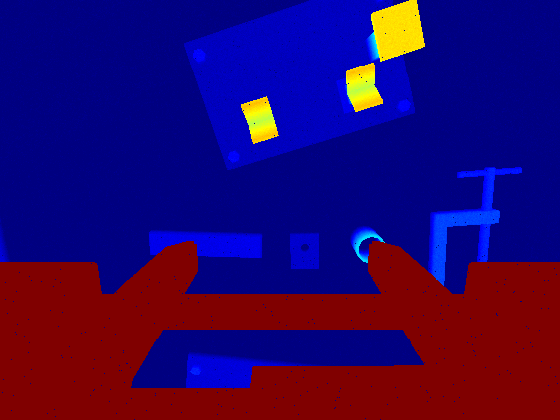

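View pics/wrist2h.png

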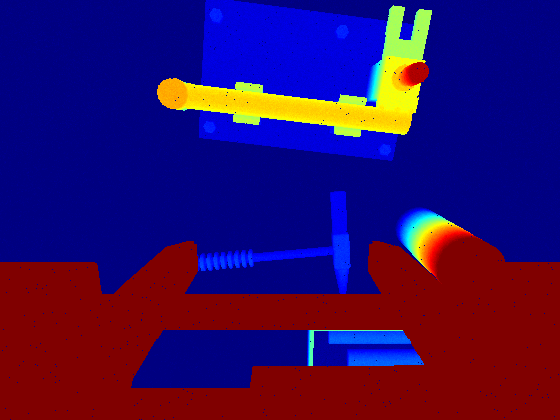

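Run:
```python
from h import *
def blobs(W,lo,hi,box,er=1):
    z=W[...,2]; m=(z>lo)&(z<hi)&(W[...,0]>box[0])&(W[...,0]<box[1])&(W[...,1]>box[2])&(W[...,1]<box[3])
    nl,lab,st,ce=cv2.connectedComponentsWithStats(m.astype(np.uint8))
    for k in range(1,nl):
        if st[k,4]>60:
            mm=lab==k; R=rect(W,mm); print('  ',st[k,4],ce[k].round(),[np.round(a,4) for a in R],'z',np.percentile(W[mm][:,2],[2,50,98]).round(4))
W1=cloud(load('wrist1')); print('rest'); blobs(W1,.06,.12,(.35,.75,.1,.4))
W2=cloud(load('wrist2')); print('jig plate'); blobs(W2,.064,.0735,(.3,.7,-.4,-.1)); print('lug'); blobs(W2,.0765,.0835,(.5,.7,-.4,-.1)); print('knob');blobs(W2,.12,.13,(.5,.65,-.35,-.15))
# tube axis: points z .08-.095 between x
T=W2[(W2[...,2]>.084)&(W2[...,2]<.1)&(W2[...,0]>.37)&(W2[...,0]<.53)&(W2[...,1]<-.2)&(W2[...,1]>-.36)]
p=np.polyfit(T[:,0],T[:,1],1); print('tube ridge yaw',np.degrees(np.arctan(p[0])),'y at .47',np.polyval(p,.47),'ztop',np.percentile(T[:,2],[50,95]))
# full tube edges rect
m=(W2[...,2]>.0745)&(W2[...,2]<.1)&(W2[...,0]>.3)&(W2[...,0]<.65)
# sleeve
S=(W2[...,2]>.0885)&(W2[...,2]<.1)&(W2[...,0]<.38); print('sleeve',cv2.minEnclosingCircle(W2[S][:,:2].astype(np.float32)))
# rest V valley lines
for a in (-55,55):
    c,s=np.cos(np.radians(17)),np.sin(np.radians(17)); ex=np.array([c,s]);ey=np.array([-s,c])
```

```text
rest
   2359 [397.  30.] [array([0.6126, 0.2605]), array([0.0446, 0.0448]), np.float64(17.1457)] z [0.0809 0.0852 0.0869]
   1245 [362.  87.] [array([0.5821, 0.2075]), array([0.0288, 0.041 ]), np.float64(16.7779)] z [0.0724 0.0825 0.0896]
   1118 [260. 120.] [array([0.4766, 0.1754]), array([0.0281, 0.0411]), np.float64(17.121)] z [0.0728 0.0831 0.0897]
jig plate
   1734 [405.  37.] [array([ 0.5688, -0.2395]), array([0.0891, 0.0414]), np.float64(83.8919)] z [0.0653 0.0702 0.0721]
   175 [249.  87.] [array([ 0.409 , -0.2704]), array([0.0079, 0.0281]), np.float64(83.6497)] z [0.0683 0.0721 0.0734]
   154 [352. 100.] [array([ 0.5184, -0.2832]), array([0.0079, 0.0281]), np.float64(83.146)] z [0.0695 0.0718 0.0733]
   162 [246. 119.] [array([ 0.4053, -0.3031]), array([0.0081, 0.0279]), np.float64(83.3924)] z [0.0691 0.0721 0.0734]
   156 [347. 131.] [array([ 0.5143, -0.3159]), array([0.0082, 0.0278]), np.float64(83.8544)] z [0.0677 0.0719 0.0734]
lug
   1501 [394.  89.] [array([ 0.5445, -0.2676]), array([0.0533, 0.0825]), np.float64(82.7916)] z [0.0784 0.0803 0.083 ]
   220 [371. 128.] [array([ 0.5376, -0.3123]), array([0.004 , 0.0757]), np.float64(83.2424)] z [0.0771 0.0812 0.0833]
knob
   346 [418.  72.] [array([ 0.5652, -0.2641]), array([0.0173, 0.0172]), np.float64(14.8556)] z [0.1214 0.1241 0.1257]
tube ridge yaw -6.726506084566829 y at .47 -0.29430609449295203 ztop [0.08645355 0.08815876]
sleeve ((0.34967079758644104, -0.28144070506095886), 0.030476173385977745)
```

```bash
python3 -m jog '[0.807,0.783,0,-0.126,0.4, 0.807,0.783,0,-0.126,0.4, 0.807,0.783,0,-0.126,0.4, 0.807,0.783,0,-0.126,0.4, 0.807,0.783,0,-0.126,0.4, 0.807,0.783,0,-0.126,0.4, 0,0,-1,0,0.4, 0,0,-1,0,0.4, 0,0,-1,0,0.4, 0,0,-1,0,0.4, 0,0,0,0,0.4, 0,0,0,0,0.4]' 20
python3 - <<'E'
from h import *
print(r.observe()['eef_pos'],r.observe()['joint_pos'])
for n in ['scene','side']:
    d=snap(n,n+'3'); u,v=proj(d,[.565,-.26,.1]).astype(int); print(n,u,v)
    cv2.imwrite('pics/'+n+'3c.png',cv2.resize(d['pixels'][max(v-70,0):v+50,u-75:u+75,::-1],None,fx=5,fy=5))
E
```

```text
time_s: 4.45
eef_pos: [0.566, -0.2618, 0.3549]
tool_rot: [[0.994, -0.001, 0.112], [-0.112, 0.001, 0.994], [-0.001, -1.0, 0.001]]
force: [-0.4, 0.2, 1.1]
finger_gap: 0.0557
[ 0.56602286 -0.26183041  0.35486687] [-5.15493655e-01  2.20735396e-01  1.47858346e+00  1.24953339e-04
  1.44338687e+00 -4.02778761e-01]
scene 226 166
side 308 165
```

View pics/scene3c.png

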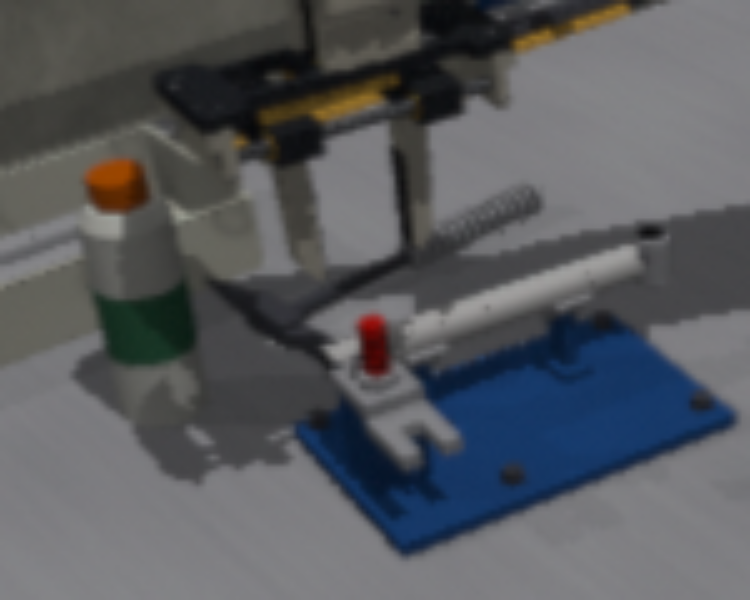

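View pics/side3c.png

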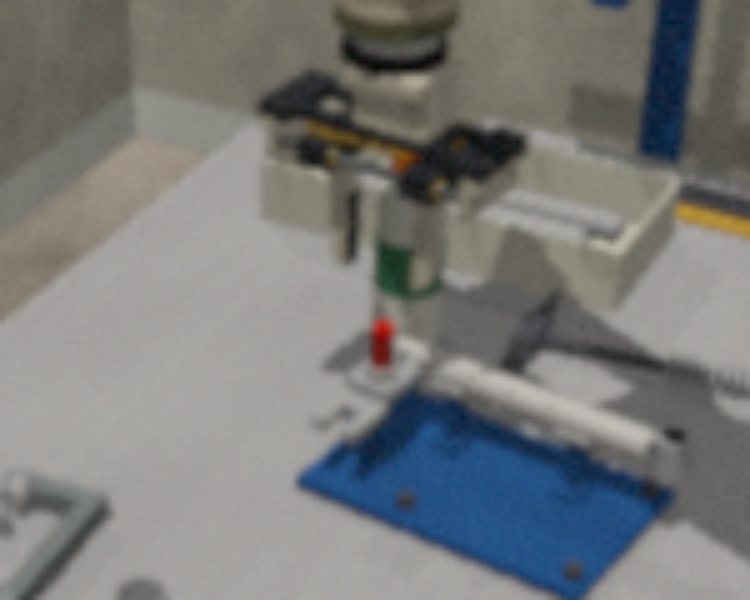

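```bash
python3 -m jog '[-0.02,-0.06,-0.8,0,0.4, 0,0,-0.8,0,0.4, 0,0,-0.8,0,0.4, 0,0,-0.8,0,0.4, 0,0,0,0,0.4, 0,0,0,0,0.4]'; python3 -m jog '[0,0,0,0,0.6, 0,0,0,0,0.7, 0,0,0,0,0.8, 0,0,0,0,0.9, 0,0,0,0,0.9, 0,0,0,0,1, 0,0,0,0,1, 0,0,0,0,1]' 20
```

```text
time_s: 5.15
eef_pos: [0.566, -0.2642, 0.2763]
tool_rot: [[0.994, 0.001, 0.113], [-0.113, -0.001, 0.994], [0.001, -1.0, -0.001]]
force: [0.3, -0.6, -0.2]
finger_gap: 0.0558
time_s: 5.95
eef_pos: [0.5656, -0.264, 0.2749]
tool_rot: [[0.994, 0.0, 0.113], [-0.113, -0.0, 0.994], [0.0, -1.0, -0.0]]
force: [-0.8, 0.6, 2.6]
finger_gap: 0.0178
```

```bash
python3 -m jog '[0,0,0.2,0,1, 0,0,0.4,0,1, 0,0,0.4,0,1, 0,0,0.5,0,1, 0,0,0.5,0,1, 0,0,0.5,0,1, 0,0,0,0,1, 0,0,0,0,1]' 30
python3 - <<'E'
from h import *
for n in ['scene','side','wrist']:
    d=snap(n,n+'4'); u,v=proj(d,[.565,-.26,.1]).astype(int); print(n,u,v)
    if n!='wrist': cv2.imwrite('pics/'+n+'4c.png',cv2.resize(d['pixels'][max(v-70,0):v+50,u-75:u+75,::-1],None,fx=5,fy=5))
E
```

```text
time_s: 6.75
eef_pos: [0.5657, -0.2641, 0.3378]
tool_rot: [[0.994, 0.001, 0.113], [-0.113, -0.001, 0.994], [0.001, -1.0, -0.0]]
force: [-0.2, -0.1, -1.9]
finger_gap: 0.0177
scene 226 166
side 308 165
wrist 281 224
```

View pics/scene4c.png

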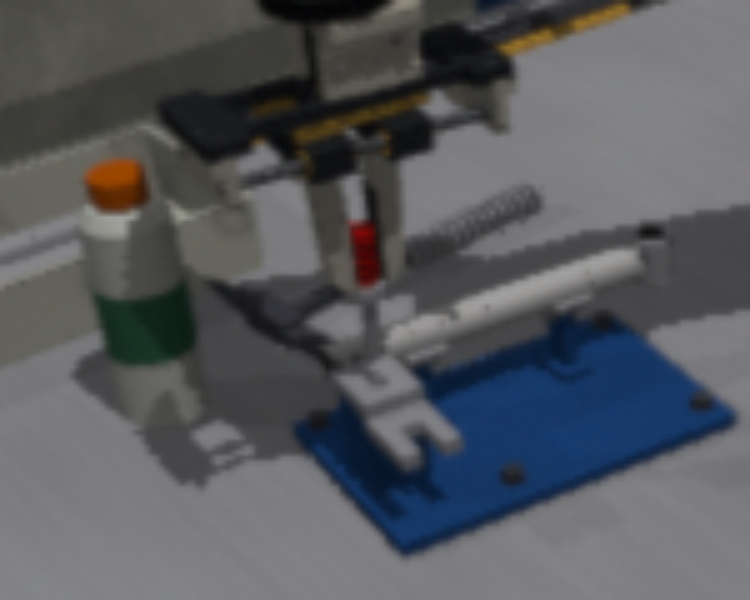

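View pics/wrist4.png

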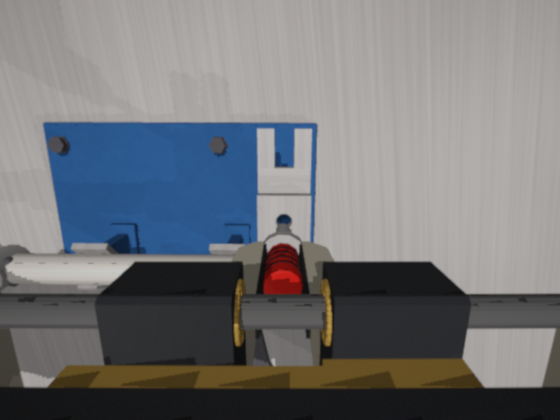

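Run:
```python
from h import *
W=cloud(load('wrist4')); z=W[...,2]
pl=(z>.066)&(z<.0735)&(W[...,0]>.5)&(W[...,0]<.65)&(W[...,1]>-.25)
R=rect(W,pl); print('plate',[np.round(a,4) for a in R])
th=np.radians(R[2]-90); th=th if abs(th)<.5 else th+np.pi/2
print('yaw',np.degrees(th))
ex=np.array([np.cos(th),np.sin(th)]);ey=np.array([-ex[1],ex[0]])
P=W[pl][:,:2]; a=P@ex; b=P@ey; ce=np.array(R[0]); print('plate x range',a.min(),a.max(),'ctr',(a.min()+a.max())/2,'y max',b.max())
tip=b>b.max()-.015; s=np.sort(a[tip]); g=np.diff(s); i=g.argmax(); print('slot edges',s[i],s[i+1],'ctr',(s[i]+s[i+1])/2)
mid=(a>s[i]+.003)&(a<s[i+1]-.003); print('slot inner end y',b[mid].max())
nx,ny=(s[i]+s[i+1])/2,b.max()-.020
print('notch pt',nx*ex+ny*ey, ' inner+9:',(nx*ex+(b[mid].max()+.009)*ey))
# pin shank
sh=(z>.088)&(z<.125)&(W[...,0]>.545)&(W[...,0]<.585)&(W[...,1]>-.275)&(W[...,1]<-.245)
Q=W[sh]; print('shank n',len(Q),Q.min(0),Q.max(0),np.median(Q,0))
o=r.observe()['eef_pos'][:2]; print('tcp',o,'tcp in jig xy',o@ex,o@ey, 'notch', nx,ny)
```

```text
plate [array([ 0.5712, -0.2201]), array([0.0484, 0.0401]), np.float64(83.4908)]
yaw -6.509162902832031
plate x range 0.5723796304627062 0.6125122326947561 ctr 0.5924459315787312 y max -0.1296983545093858
slot edges 0.5850643583001638 0.5999695382776616 ctr 0.5925169482889128
slot inner end y -0.15879327803481014
notch pt [ 0.57172731 -0.21590233]  inner+9: [ 0.57171655 -0.21599664]
shank n 87 [ 0.56110893 -0.2620257   0.10168141] [ 0.56987007 -0.25814146  0.11792971] [ 0.56550605 -0.25894592  0.10897073]
tcp [ 0.56527981 -0.26388016] tcp in jig xy 0.5915498841180317 -0.1980978054845684 notch 0.5925169482889128 -0.1496983545093858
```

```bash
python3 -m jog '[0.08,0.64,0,0,1, 0.08,0.64,0,0,1, 0.08,0.64,0,0,1, 0,0,0,0,1, 0,0,0,0,1]'
python3 - <<'E'
from h import *
d=snap('wrist','wrist5')
E
```

```text
time_s: 7.4
eef_pos: [0.5718, -0.215, 0.3373]
tool_rot: [[0.994, 0.0, 0.111], [-0.111, -0.0, 0.994], [0.0, -1.0, -0.0]]
force: [0.1, -0.1, -1.4]
finger_gap: 0.0177
```

View pics/wrist5.png

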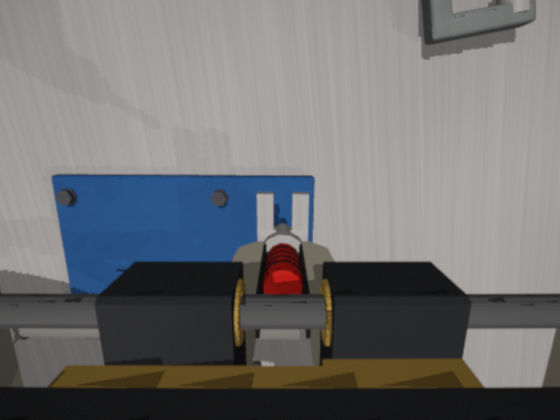

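```bash
python3 -m jog '[0,-0.03,-0.5,0,1, 0,0,-0.5,0,1, 0,0,-0.5,0,1, 0,0,-0.5,0,1, 0,0,-0.4,0,1, 0,0,-0.2,0,1, 0,0,-0.2,0,1, 0,0,0,0,1, 0,0,0,0,1]'
```

```text
time_s: 8.35
eef_pos: [0.5717, -0.2169, 0.2676]
tool_rot: [[0.994, 0.001, 0.113], [-0.113, -0.0, 0.994], [0.001, -1.0, -0.0]]
force: [-0.0, -0.1, -1.1]
finger_gap: 0.0176
```

```bash
python3 -m jog '[0,0,-0.08,0,1, 0,0,0,0,1, 0,0,0,0,1]'
python3 - <<'E'
from h import *
for n in ['scene','side']:
    d=snap(n,n+'6'); u,v=proj(d,[.57,-.215,.09]).astype(int)
    cv2.imwrite('pics/'+n+'6c.png',cv2.resize(d['pixels'][v-40:v+40,u-50:u+50,::-1],None,fx=7,fy=7,interpolation=2))
E
```

```text
time_s: 8.65
eef_pos: [0.5716, -0.2168, 0.2655]
tool_rot: [[0.994, 0.0, 0.113], [-0.113, -0.0, 0.994], [0.0, -1.0, -0.0]]
force: [-0.4, -0.4, -0.7]
finger_gap: 0.0173
```

View pics/scene6c.png

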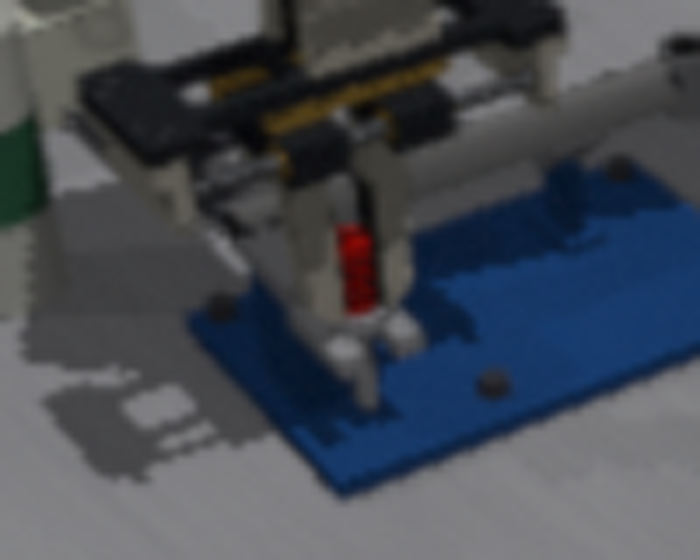

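View pics/side6c.png

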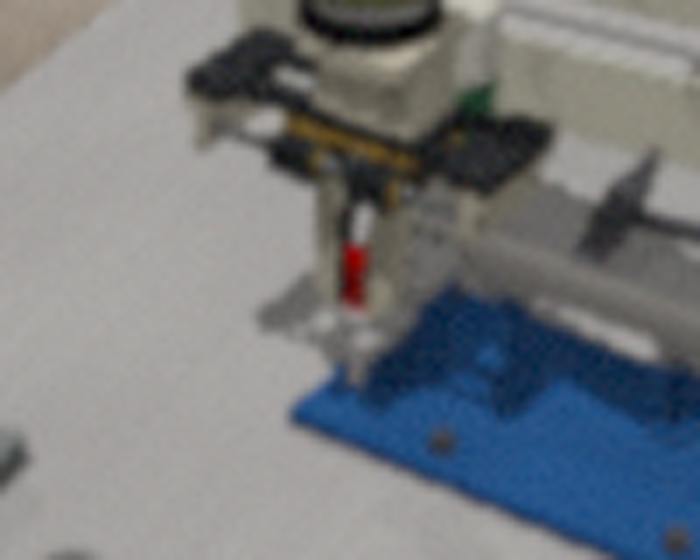

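```bash
python3 -m jog '[0,0,-0.04,0,1, 0,0,0,0,1, 0,0,0,0,1]'
```

```text
time_s: 9.05
eef_pos: [0.5717, -0.2168, 0.2649]
tool_rot: [[0.994, 0.001, 0.113], [-0.113, -0.0, 0.994], [0.001, -1.0, -0.0]]
force: [-2.4, 1.1, 5.2]
finger_gap: 0.0174
```

```bash
python3 -m jog '[0,0,0,0,0.75, 0,0,0,0,0.7, 0,0,0,0,0.6, 0,0,0,0,0.5, 0,0,0,0,0.5]'; python3 -m jog '[0,0,0.5,0,0.5, 0,0,0.8,0,0.5, 0,0,1,0,0.5, 0,0,1,0,0.5, 0,0,0.7,0,0.5, 0,0,0,0,0.5, 0,0,0,0,0.5]'
python3 - <<'E'
from h import *
for n in ['scene','side','wrist']:
    d=snap(n,n+'7'); u,v=proj(d,[.57,-.215,.09]).astype(int)
    if n!='wrist':cv2.imwrite('pics/'+n+'7c.png',cv2.resize(d['pixels'][v-40:v+40,u-50:u+50,::-1],None,fx=7,fy=7,interpolation=2))
W=cloud(d);z=W[...,2];m=(z>.108)&(z<.12)&(W[...,0]>.5)&(W[...,0]<.65)&(W[...,1]>-.26)&(W[...,1]<-.18); print([np.round(a,4) for a in rect(W,m)],np.percentile(W[m][:,2],[5,50,98]))
E
```

```text
time_s: 9.55
eef_pos: [0.5715, -0.2167, 0.2639]
tool_rot: [[0.994, -0.0, 0.113], [-0.113, 0.0, 0.994], [-0.0, -1.0, 0.0]]
force: [-0.3, -0.2, 0.6]
finger_gap: 0.045
time_s: 10.25
eef_pos: [0.5716, -0.2168, 0.3647]
tool_rot: [[0.994, 0.001, 0.113], [-0.113, -0.001, 0.994], [0.001, -1.0, -0.0]]
force: [-1.0, -0.1, 0.4]
finger_gap: 0.0466
[array([ 0.572 , -0.2162]), array([0.017 , 0.0173]), np.float64(16.7975)] [0.11112683 0.11382424 0.11545385]
```

View pics/scene7c.png

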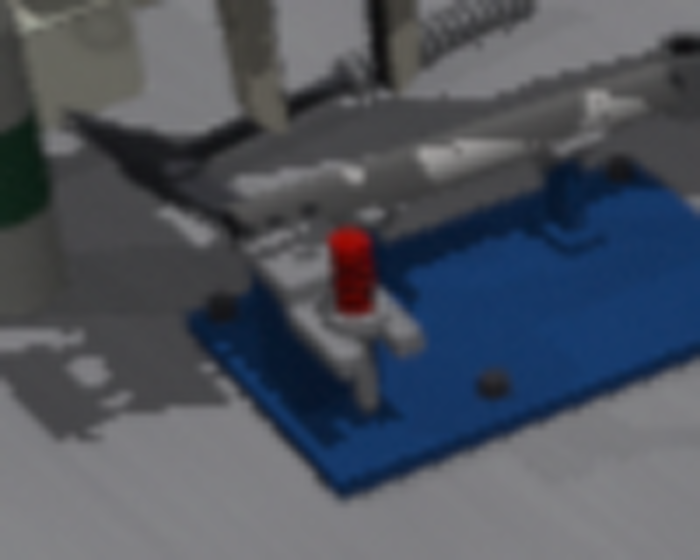

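View pics/wrist7.png

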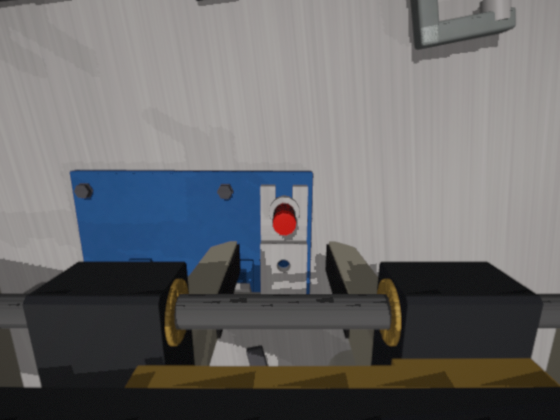

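```bash
python3 -m jog '[-0.4,-0.278,0.2,-0.952,0.3, -0.4,-0.278,0.2,-0.952,0.3, -0.4,-0.278,0.2,-0.952,0.3, -0.4,-0.278,0.2,-0.952,0.3, -0.4,-0.278,0,-0.952,0.3, -0.4,-0.278,0,-0.952,0.3, -0.4,-0.278,0,-0.952,0.3, -0.4,-0.278,0,-0.952,0.3, -0.4,-0.278,0,-0.952,0.3, -0.4,-0.278,0,-0.952,0.3, -0.4,-0.278,0,-0.952,0.3, 0,0,0,0,0.3]'; python3 -m jog '[0,0,0,0,0.3]'
python3 - <<'E'
from h import *
o=r.observe();R=o['tool_rot'];print('yaw',np.degrees(np.arctan2(R[1,0],R[0,0])),o['eef_pos'])
snap('wrist','wrist8');
E
```

```text
time_s: 11.6
eef_pos: [0.4606, -0.2937, 0.383]
tool_rot: [[-0.117, -0.002, 0.993], [-0.993, 0.001, -0.117], [-0.001, -1.0, -0.002]]
force: [-0.2, 0.8, 0.0]
finger_gap: 0.0652
time_s: 11.7
eef_pos: [0.4615, -0.2931, 0.3834]
tool_rot: [[-0.11, -0.001, 0.994], [-0.994, 0.001, -0.11], [-0.001, -1.0, -0.001]]
force: [-0.1, -0.0, -0.9]
finger_gap: 0.0652
yaw -96.29378307810084 [ 0.46148196 -0.29309341  0.38338058]
```

View pics/wrist8.png

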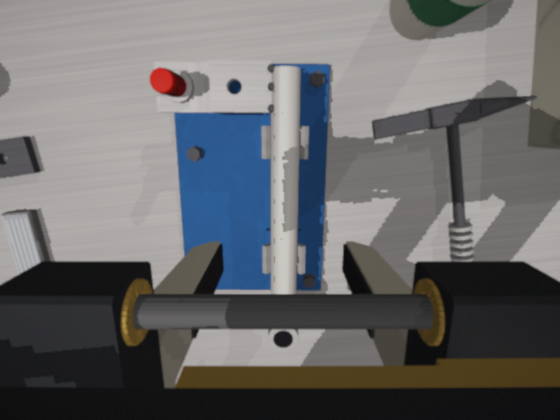

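```bash
python3 -m jog '[0,0,-1,0,0.3, 0,0,-1,0,0.3, 0,0,-1,0,0.3, 0,0,-1,0,0.3, 0,0,-0.8,0,0.3, 0,0,-0.4,0,0.3, 0,0,-0.44,0,0.3, 0,0,0,0,0.3, 0,0,0,0,0.3]'; python3 -m jog '[0,0,0,0,0.4, 0,0,0,0,0.5, 0,0,0,0,0.6, 0,0,0,0,0.7, 0,0,0,0,0.8, 0,0,0,0,0.9, 0,0,0,0,1, 0,0,0,0,1]' 15; python3 -m jog '[0,0,0,0,1, 0,0,0,0,1]' 55
```

```text
time_s: 12.65
eef_pos: [0.4619, -0.2933, 0.2438]
tool_rot: [[-0.113, 0.001, 0.994], [-0.994, -0.0, -0.113], [0.0, -1.0, 0.001]]
force: [-0.1, 0.4, 0.4]
finger_gap: 0.0652
time_s: 13.45
eef_pos: [0.4615, -0.2938, 0.2435]
tool_rot: [[-0.113, 0.0, 0.994], [-0.994, -0.001, -0.113], [0.001, -1.0, 0.0]]
force: [-1.2, -5.1, -1.4]
finger_gap: 0.0242
time_s: 13.65
eef_pos: [0.4615, -0.2938, 0.2435]
tool_rot: [[-0.113, 0.0, 0.994], [-0.994, -0.001, -0.113], [0.001, -1.0, 0.0]]
force: [-0.9, -5.7, 0.6]
finger_gap: 0.024
```

```bash
python3 -m jog '[0,0,0.1,0,1, 0,0,0.2,0,1, 0,0,0.4,0,1, 0,0,0.6,0,1, 0,0,0.8,0,1, 0,0,0.8,0,1, 0,0,0.8,0,1, 0,0,0.8,0,1, 0,0,0.5,0,1, 0,0,0.2,0,1, 0,0,0,0,1, 0,0,0,0,1]'
python3 - <<'E'
from h import *
o=r.observe();print(o['force'],o['moment'])
for n in ['scene','side','wrist']: d=snap(n,n+'9')
W=cloud(d);z=W[...,2]
T=(z>.19)&(z<.27)&(W[...,0]>.5)&(W[...,0]<.62)
R=rect(W,T);print([np.round(a,4) for a in R])
E
```

```text
time_s: 14.85
eef_pos: [0.4613, -0.293, 0.3723]
tool_rot: [[-0.113, -0.001, 0.994], [-0.994, 0.001, -0.113], [-0.001, -1.0, -0.001]]
force: [0.2, 0.1, -5.8]
finger_gap: 0.0242
[ 0.16373253  0.09051984 -5.84703618] [ 0.00894403  0.14522473 -0.02599902]
[array([ 0.5412, -0.2765]), array([0.0748, 0.0793]), np.float64(83.3826)]
```

View pics/scene9.png

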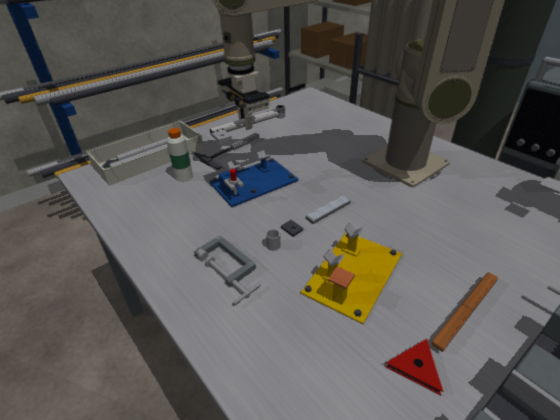

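View pics/wrist9.png

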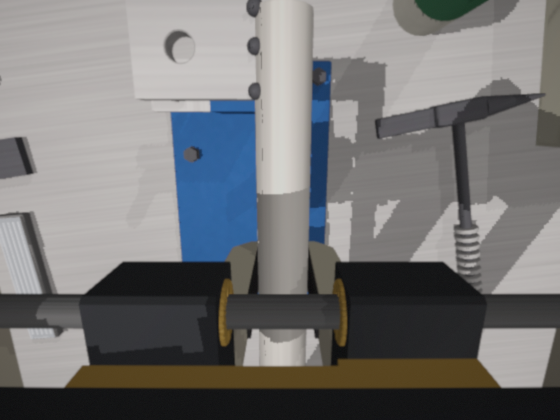

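```bash
cat >> h.py <<'E'
def levpose(W,org,yaw,zax):
    "org: xy guess, fit lug plane and tube ridge in lever frame"
    ex=np.array([np.cos(yaw),np.sin(yaw)]);ey=np.array([-ex[1],ex[0]])
    P=W[...,:2]-org; a=P@ex;b=P@ey;z=W[...,2]-zax
    L=(a>.083)&(a<.12)&(b>.02)&(b<.06)&(abs(z-.005)<.012)
    A=np.c_[a[L],b[L],np.ones(L.sum())]; c=np.linalg.lstsq(A,z[L],rcond=None)[0]
    print('lug n',L.sum(),'slope x,y deg',np.degrees(c[:2]).round(2),'z at hole',(c@[.1,.042,1]).round(4))
    T=(abs(b)<.02)&(a>.03)&(a<.113)&(z>.0)&(z<.025)
    bb=[];zz=[];aa=[]
    for q in np.arange(.03,.113,.01):
        s=T&(a>=q)&(a<q+.01)
        if s.sum()<20: continue
        p=np.polyfit(b[s],z[s],2); aa.append(q+.005); v=-p[1]/2/p[0]; bb.append(v); zz.append(np.polyval(p,v))
    if len(aa)>2:
        p1=np.polyfit(aa,bb,1);p2=np.polyfit(aa,zz,1); print('tube yaw err',np.degrees(p1[0]).round(2),'y0',p1[1].round(4),'pitch deg',np.degrees(p2[0]).round(2),'ztop at 0',p2[1].round(4))
E
python3 - <<'E'
from h import *
W=cloud(load('wrist9')); levpose(W,np.array([.4613,-.293]),np.radians(-6.5),.2038)
W=cloud(load('wrist8')); levpose(W,np.array([.4613,-.293]),np.radians(-6.5),.075)
E
```

```text
lug n 8523 slope x,y deg [-0.34 -0.45] z at hole 0.0043
tube yaw err 0.96 y0 -0.0002 pitch deg -1.09 ztop at 0 0.013
lug n 2218 slope x,y deg [-0.03 -0.21] z at hole 0.005
tube yaw err 0.89 y0 -0.0015 pitch deg -1.1 ztop at 0 0.0134
```

```bash
python3 -m jog '[0.06,0.4,0,0.06,1, 0.113,0.807,0,0.114,1, 0.113,0.807,0,0.114,1, 0.113,0.807,0,0.114,1, 0.113,0.807,0,0.114,1, 0.113,0.807,0,0.114,1, 0.113,0.807,0,0.114,1, 0.113,0.807,0,0.114,1, 0.113,0.807,0,0.114,1, 0.113,0.807,0,0.114,1, 0.113,0.807,0,0.114,1, 0.113,0.807,0,0.114,1]'; python3 -m jog '[0.113,0.807,0,0.114,1, 0.113,0.807,0,0.114,1, 0.113,0.807,0,0.114,1, 0.113,0.807,0,0.114,1, 0.113,0.807,0,0.114,1, 0.113,0.807,0,0.114,1, 0.113,0.807,0,0.114,1, 0.113,0.807,0,0.114,1, 0.113,0.807,0,0.114,1, 0.113,0.807,0,0.114,1, 0.113,0.807,0,0.114,1, 0.113,0.807,0,0.114,1]'; python3 -m jog '[0.06,0.4,0,0.057,1, 0,0,0,0,1, 0,0,0,0,1, 0,0,0,0,1]'
python3 - <<'E'
from h import *
o=r.observe();R=o['tool_rot'];print('yaw',np.degrees(np.arctan2(R[1,0],R[0,0])),o['eef_pos'],o['force'])
d=snap('wrist','wrist10'); snap('side','side10')
W=cloud(d); levpose(W,np.array([.5292,.1914]),np.radians(17),.2038)
E
```

```text
time_s: 16.2
eef_pos: [0.4939, -0.0598, 0.3729]
tool_rot: [[0.085, -0.001, 0.996], [-0.996, 0.0, 0.085], [-0.0, -1.0, -0.0]]
force: [0.1, 0.2, -5.9]
finger_gap: 0.024
time_s: 17.4
eef_pos: [0.5275, 0.1822, 0.3728]
tool_rot: [[0.286, -0.001, 0.958], [-0.958, 0.0, 0.286], [-0.0, -1.0, -0.001]]
force: [-0.4, -0.8, -4.6]
finger_gap: 0.0238
time_s: 17.8
eef_pos: [0.5295, 0.1901, 0.3731]
tool_rot: [[0.292, -0.0, 0.956], [-0.956, -0.0, 0.292], [0.0, -1.0, -0.0]]
force: [0.6, 0.1, -5.1]
finger_gap: 0.0238
yaw -73.00534771060666 [0.52945672 0.19005806 0.37313531] [ 0.62879088  0.05690266 -5.14489789]
lug n 8598 slope x,y deg [-0.29 -0.49] z at hole 0.0057
tube yaw err 1.04 y0 -0.002 pitch deg -1.29 ztop at 0 0.0146
```

View pics/wrist10.png

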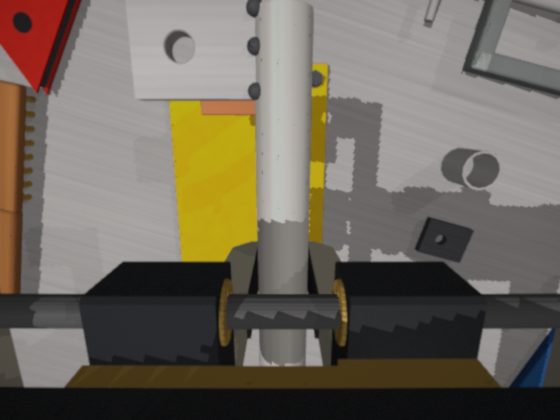

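View pics/side10.png

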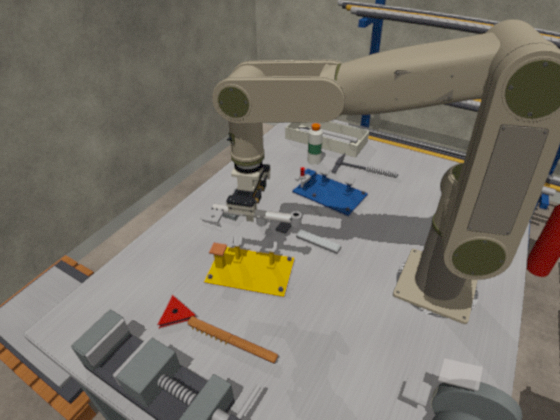

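```bash
python3 -m jog '[-0.01,0.05,-0.3,0,1, 0,0,-0.6,0,1, 0,0,-0.8,0,1, 0,0,-0.8,0,1, 0,0,-0.7,0,1, 0,0,-0.4,0,1, 0,0,-0.2,0,1, 0,0,0,0,1, 0,0,0,0,1]'
python3 - <<'E'
from h import *
o=r.observe();R=o['tool_rot'];print('yaw',np.degrees(np.arctan2(R[1,0],R[0,0])),o['eef_pos'],o['force'])
d=snap('wrist','wrist11'); W=cloud(d); levpose(W,np.array([.5292,.1914]),np.radians(17),o['eef_pos'][2]-.1685)
for n in ['side','scene']:
    d=snap(n,n+'11'); u,v=proj(d,[.55,.2,.09]).astype(int); cv2.imwrite('pics/'+n+'11c.png',cv2.resize(d['pixels'][v-60:v+60,u-75:u+75,::-1],None,fx=5,fy=5,interpolation=2))
E
```

```text
time_s: 18.8
eef_pos: [0.5296, 0.1921, 0.279]
tool_rot: [[0.293, 0.001, 0.956], [-0.956, 0.0, 0.293], [0.0, -1.0, 0.001]]
force: [-0.3, 1.1, -4.2]
finger_gap: 0.0236
yaw -72.96031474294634 [0.52962126 0.1921136  0.27896384] [-0.31374637  1.0538016  -4.17416972]
lug n 8811 slope x,y deg [-0.23 -0.61] z at hole 0.005
tube yaw err 0.94 y0 0.0001 pitch deg -0.89 ztop at 0 0.0135
```

View pics/scene11c.png

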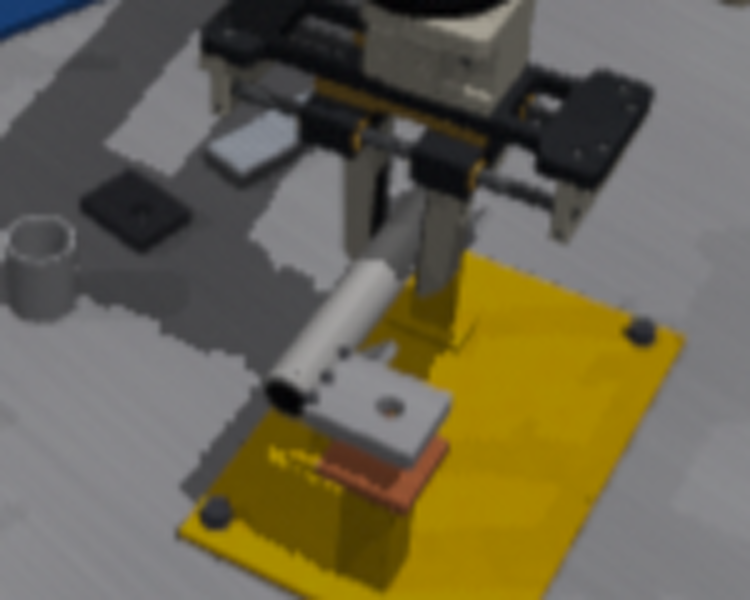

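View pics/wrist11.png

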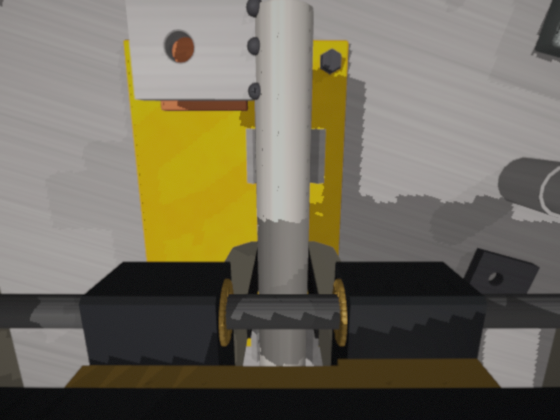

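View pics/side11c.png

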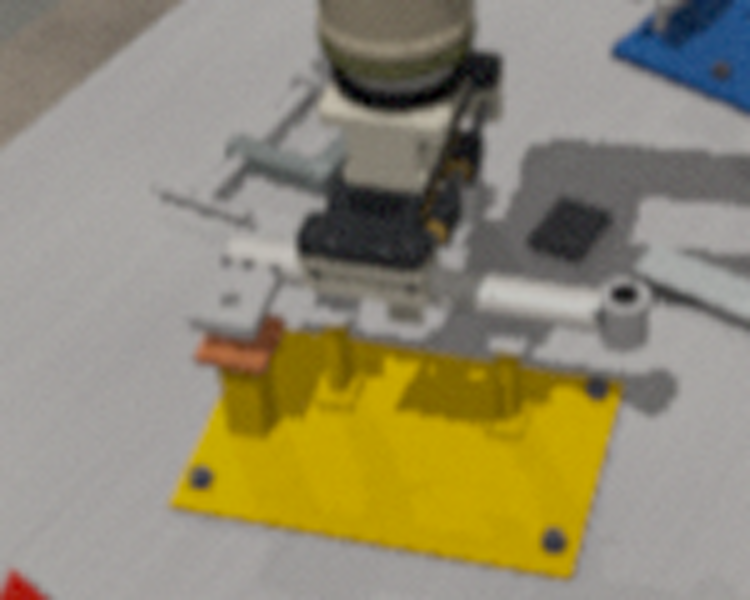

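Run:
```python
from h import *
W=cloud(load('wrist11')); z=W[...,2]; y=np.radians(17);ex=np.array([np.cos(y),np.sin(y)]);ey=np.array([-ex[1],ex[0]])
P=W[...,:2]-np.array([.5296,.1921]); a=P@ex;b=P@ey
V=(z>.07)&(z<.0935)&(a>.03)&(a<.075)&(abs(b)<.03)
print('V x',np.percentile(a[V],[1,99]),'y',np.percentile(b[V],[.5,99.5]), 'z',np.percentile(z[V],[1,99]))
c=(z>.08)&(z<.0895)&(a>.07)&(a<.13)&(b>.01)&(b<.08); print('pad x min',np.percentile(a[c],1),'y',np.percentile(b[c],[1,99]),c.sum())
l=(z>.11)&(z<.121)&(a>.07)&(b>.014); print('lug x min',np.percentile(a[l],1),'y max',np.percentile(b[l],99))
t=(z>.105)&(z<.13)&(a>.04)&(a<.075)&(abs(b)<.016); print('tube y',np.percentile(b[t],[1,99]))
```

```text
V x [0.04046533 0.06800659] y [-0.02153667  0.01936985] z [0.08501799 0.09037188]
pad x min 0.07740630225975265 y [0.01915594 0.06217471] 1365
lug x min 0.08066303142833373 y max 0.06177810061413504
tube y [-0.01133389  0.01202794]
```

```bash
python3 -m jog '[-0.03,-0.055,0,0,1, 0,0,-0.2,0,1, 0,0,-0.2,0,1, 0,0,-0.15,0,1, 0,0,-0.1,0,1, 0,0,0,0,1, 0,0,0,0,1]'
```

```text
time_s: 19.65
eef_pos: [0.5285, 0.1907, 0.2619]
tool_rot: [[0.293, -0.0, 0.956], [-0.956, -0.0, 0.293], [-0.0, -1.0, -0.0]]
force: [0.0, -0.1, -5.4]
finger_gap: 0.0237
```

```bash
python3 -m jog '[0.01,0,-0.06,0,1, 0,0,-0.04,0,1, 0,0,0,0,1]';  python3 -m jog '[0,0,-0.03,0,1, 0,0,0,0,1]'
python3 - <<'E'
from h import *
d=snap('wrist','wrist12'); o=r.observe(); print(o['force'],o['moment'],o['eef_pos'])
W=cloud(d); levpose(W,np.array([.529,.1908]),np.radians(17),.09)
E
```

```text
time_s: 19.95
eef_pos: [0.5287, 0.1907, 0.2594]
tool_rot: [[0.293, -0.0, 0.956], [-0.956, -0.0, 0.293], [0.0, -1.0, -0.0]]
force: [-0.3, -1.1, -4.6]
finger_gap: 0.0239
time_s: 20.15
eef_pos: [0.5288, 0.1907, 0.2587]
tool_rot: [[0.293, -0.0, 0.956], [-0.956, 0.0, 0.293], [-0.0, -1.0, -0.0]]
force: [-0.3, -0.5, -5.2]
finger_gap: 0.0238
[ 0.01918722  0.31132842 -4.52998071] [ 0.00257362  0.08308369 -0.01593173] [0.52878328 0.19065572 0.25872276]
lug n 8994 slope x,y deg [-0.26 -1.31] z at hole 0.0046
tube yaw err 1.05 y0 -0.0006 pitch deg -0.86 ztop at 0 0.0136
```

```bash
for i in 1; do python3 -m jog '[0,0,-0.02,0,1, 0,0,0,0,1]'; python3 -m jog '[0,0,-0.02,0,1, 0,0,0,0,1]'; done
```

```text
time_s: 20.4
eef_pos: [0.5289, 0.1906, 0.2585]
tool_rot: [[0.293, 0.0, 0.956], [-0.956, -0.0, 0.293], [0.0, -1.0, 0.0]]
force: [-0.7, -1.2, -2.3]
finger_gap: 0.024
time_s: 20.6
eef_pos: [0.5289, 0.1906, 0.2584]
tool_rot: [[0.293, 0.0, 0.956], [-0.956, -0.0, 0.293], [0.0, -1.0, 0.0]]
force: [-3.1, -2.6, 4.6]
finger_gap: 0.0235
```

```bash
python3 -m jog '[0,0,0,0,1, 0,0,0,0,1, 0,0,0,0,1]' 10; python3 -m jog '[0,0,0,0,1, 0,0,0,0,1, 0,0,0,0,1]' 3
python3 - <<'E'
from h import *
d=snap('wrist','wrist13'); W=cloud(d); levpose(W,np.array([.529,.1908]),np.radians(17),.09)
E
```

```text
time_s: 20.9
eef_pos: [0.529, 0.1906, 0.2584]
tool_rot: [[0.293, 0.001, 0.956], [-0.956, 0.0, 0.293], [0.0, -1.0, 0.001]]
force: [-4.3, -3.2, 5.4]
finger_gap: 0.0246
time_s: 21.2
eef_pos: [0.5292, 0.1907, 0.2582]
tool_rot: [[0.293, 0.001, 0.956], [-0.956, 0.0, 0.293], [0.0, -1.0, 0.001]]
force: [0.1, -2.7, 4.3]
finger_gap: 0.0248
lug n 9187 slope x,y deg [-0.22 -1.03] z at hole 0.0046
tube yaw err 1.07 y0 -0.0008 pitch deg -0.86 ztop at 0 0.0133
```

```bash
python3 -m jog '[0,0,0,0,0.72, 0,0,0,0,0.7, 0,0,0,0,0.65, 0,0,0,0,0.55, 0,0,0,0,0.4, 0,0,0,0,0.3, 0,0,0,0,0.3]'
python3 - <<'E'
from h import *
d=snap('wrist','wrist14'); W=cloud(d); levpose(W,np.array([.529,.1908]),np.radians(17),.09)
for n in ['side','scene']:
    d=snap(n,n+'14'); u,v=proj(d,[.55,.2,.09]).astype(int); cv2.imwrite('pics/'+n+'14c.png',cv2.resize(d['pixels'][v-60:v+60,u-75:u+75,::-1],None,fx=5,fy=5,interpolation=2))
E
```

```text
time_s: 21.95
eef_pos: [0.5288, 0.1907, 0.2577]
tool_rot: [[0.293, 0.0, 0.956], [-0.956, 0.0, 0.293], [-0.0, -1.0, 0.0]]
force: [-0.4, 0.5, -0.4]
finger_gap: 0.0601
lug n 9042 slope x,y deg [-0.4 -1.1] z at hole 0.0046
tube yaw err 0.93 y0 -0.0007 pitch deg -0.89 ztop at 0 0.0134
```

View pics/scene14c.png

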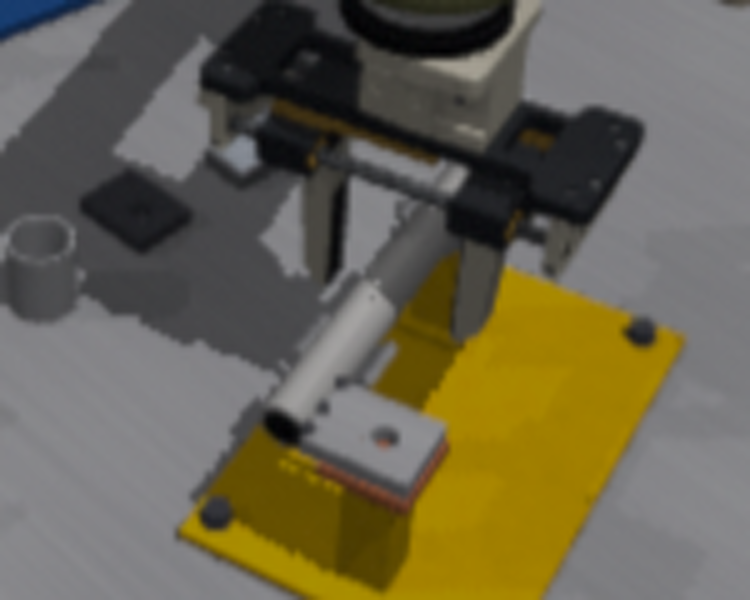

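View pics/side14c.png

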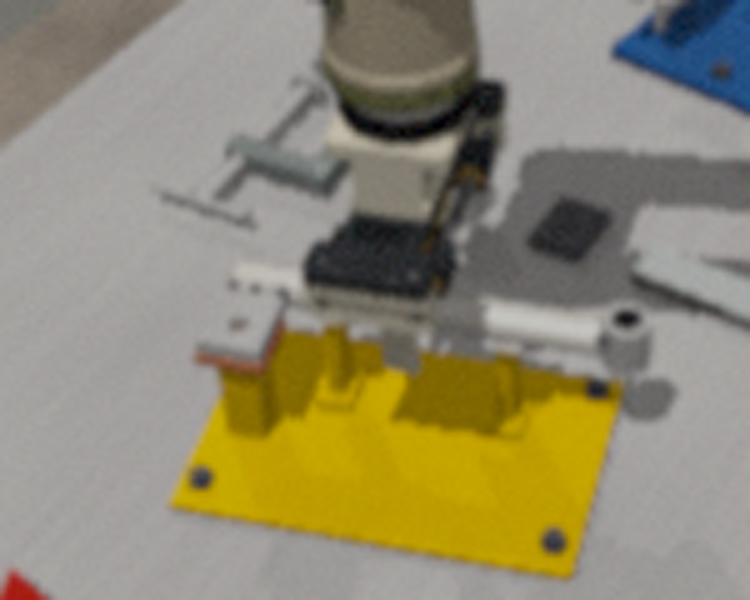

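View pics/wrist14.png

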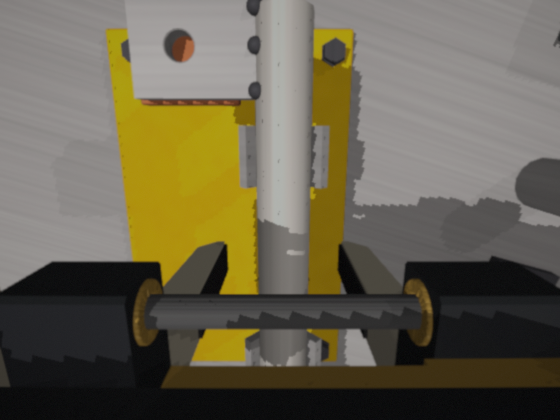

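```bash
python3 -m jog '[0,0,0.3,0,0.3, 0,0,0.6,0,0.3, 0,0,1,0,0.3, 0,0,1,0,0.3, 0,0,1,0,0.3, 0,0,1,0,0.3, 0,0,1,0,0.3, 0,0,0.6,0,0.3, 0,0,0,0,0.3, 0,0,0,0,0.3]'
python3 - <<'E'
from h import *
d=snap('wrist','wrist15'); W=cloud(d); levpose(W,np.array([.529,.1908]),np.radians(17),.09); levpose(W,np.array([.5294,.1914]),np.radians(17),.09)
z=W[...,2]; y=np.radians(17);ex=np.array([np.cos(y),np.sin(y)]);ey=np.array([-ex[1],ex[0]])
P=W[...,:2]-np.array([.529,.1908]); a=P@ex;b=P@ey
l=(z>.09)&(z<.099)&(a>.07)&(a<.13)&(b>.016)&(b<.075); R=rect(W,l); print('lug',R)
c=(z>.08)&(z<.089)&(a>.07)&(a<.13)&(b>.0)&(b<.08);print('pad vis',np.percentile(a[c],[1,99]),np.percentile(b[c],[1,99]),c.sum(),'lug',np.percentile(a[l],[1,99]),np.percentile(b[l],[1,99]))
for q in ((-.07,-.04),(.041,.069)):
    V=(z>.07)&(z<.0915)&(a>q[0])&(a<q[1])&(abs(b)<.03); T=(z>.094)&(a>q[0])&(a<q[1])&(abs(b)<.016);print(q,'V y',np.percentile(b[V],[.5,99.5]),'tube',np.percentile(b[T],[1,99]),'top',np.percentile(z[T],95))
E
```

```text
time_s: 23.1
eef_pos: [0.5287, 0.1907, 0.4201]
tool_rot: [[0.293, 0.0, 0.956], [-0.956, 0.0, 0.293], [-0.0, -1.0, 0.0]]
force: [0.1, -0.4, -0.1]
finger_gap: 0.0653
lug n 2041 slope x,y deg [ 0.2  -1.02] z at hole 0.0045
tube yaw err 1.0 y0 -0.0006 pitch deg -1.07 ztop at 0 0.0136
lug n 2019 slope x,y deg [ 0.5  -0.92] z at hole 0.0045
tube yaw err 1.06 y0 -0.0011 pitch deg -1.18 ztop at 0 0.0136
lug ((0.6137252449989319, 0.2576965093612671), (0.040322739630937576, 0.04640470817685127), 17.28499412536621)
pad vis [0.07912666 0.10624624] [0.02142136 0.06243912] 230 lug [0.08053488 0.12054436] [0.01662608 0.06182907]
(-0.07, -0.04) V y [-0.01981391  0.02039367] tube [-0.01126193  0.01183337] top 0.10286614672023084
(0.041, 0.069) V y [-0.01993393  0.02058513] tube [-0.01099587  0.01190693] top 0.10296349585114517
```

View pics/wrist15.png

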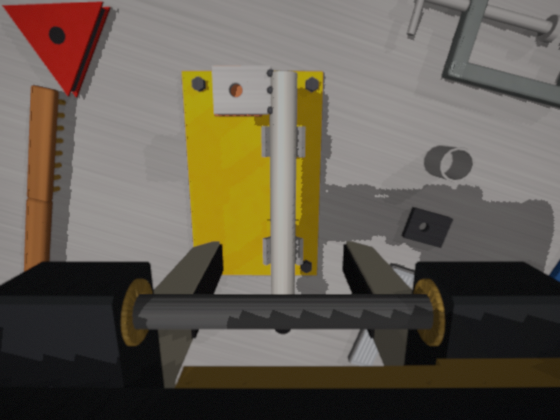

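Run:
```python
from h import *
for n,org,yw,zx in (('wrist8',(.4618,-.2932),-6.5,.075),('wrist15',(.529,.1908),17,.09)):
    W=cloud(load(n)); y=np.radians(yw);ex=np.array([np.cos(y),np.sin(y)]);ey=np.array([-ex[1],ex[0]])
    P=W[...,:2]-np.array(org);a=P@ex;b=P@ey;z=W[...,2]-zx
    m=(a>.084)&(a<.117)&(b>.018)&(b<.058)&(abs(z-.005)<.005)&(np.hypot(a-.1,b-.042)>.011)
    A=np.c_[a[m],b[m],np.ones(m.sum())];zz=z[m]
    for _ in range(8):
        c=np.linalg.lstsq(A,zz,rcond=None)[0]; k=abs(zz-A@c)<.0015; A,zz=A[k],zz[k]
    print(n,len(zz),np.degrees(c[:2]).round(2),(c@[.1,.042,1]).round(4),[np.median(z[m&(b>q)&(b<q+.01)]).round(4) for q in (.018,.028,.038,.048)])
```

```text
wrist8 1431 [ 0.09 -0.08] 0.0052 [np.float64(0.0052), np.float64(0.0052), np.float64(0.005), np.float64(0.0052)]
wrist15 1212 [ 0.12 -0.12] 0.0052 [np.float64(0.0053), np.float64(0.0052), np.float64(0.0052), np.float64(0.0051)]
```

Run:
```python
from h import *
d=snap('scene','scene16'); W=cloud(d); M=masks(d,W)['red']; P=W[M&(W[...,1]<0)]; print('knob',len(P),np.median(P,0),P[:,2].max())
```

```text
knob 58 [ 0.57469108 -0.20970524  0.10097737] 0.11449818895855668
```

View pics/scene16.png

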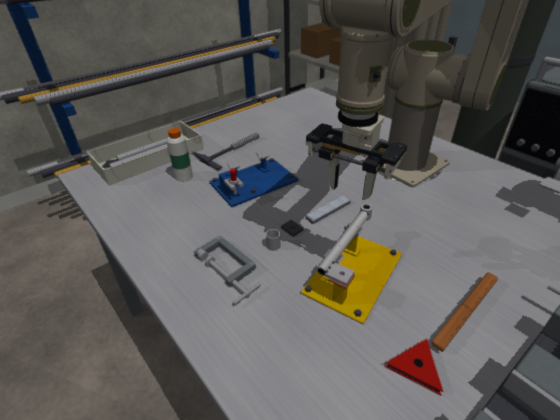

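The scene picture shows the lever in the yellow rest (about 345,245), with its lug on the pad (342,275). The pin is upright in the notch (234,175), and the bystanders are where they were.

```bash
python3 -c "
from rig import ticket; print(ticket.sign_off())"
```

```text
the job is handed in; nothing more can be done
None
```

I drew the pin straight out of its bore and parked it in the notch while the lever stayed in the jig. Then I lifted the lever across to the yellow rest, lowered it until it touched, released it and backed the gripper off. The job was handed in at about 23 s of the 64 s allowed.

**Pin:** The knob top is at z = 0.114 m, within about 0.5 mm of the notch point. It stands upright with its collar on the plate, and it was still there in the last scene picture.

**Lever:**
- **Tube:** It lies central in both V's, with its top at 0.103 m against a nominal 0.1025 m, so it is fully down.
- **Lug:** It is centred on the pad in x to under 1 mm and flat to about 0.1°.
- **Set-down:** The contact force at set-down was about 5 N.

**Checks that disagreed:** My first flatness fit showed the lug tilted about 1°. That fit wrongly counted the pad seen through the hole. With the hole left out, the slope matches what it was in the jig. A rough tube fit also shows about 1° of yaw and pitch, but it read the same in the jig before I gripped the lever, so I put that down to the fit.

The highest wrist-force reading I saw was about 8 N. The last picture shows none of the bystanders moved.

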